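# Press a brake piston below its circlip groove and hold it there

### The job

The brake master cylinder standing in the machine vice needs its piston: put the piston nose down into the bore so that it rests on the return spring, then take the brass drift from the punch block (a steel punch would mark the piston) and with it press the piston down until its top rim is about 9 mm below the mouth of the bore, just past the circlip groove, without ever driving it to the bottom. Keep it pressed there: your program finishes while the gripper still holds the drift on the piston against the spring, so that I can fit the circlip. Leave the steel punches in the block and the red cups and the loose coil spring where they are.

Things in the scene. Friction and masses are not known exactly. Their poses are not given: they have to be found in the camera images.
- vice: Low grey machine vice, fixed, with an aluminium brake master cylinder clamped upright in its jaws. Origin on the bench under the bore's axis. It spans x -130 (screw handle) to +80 mm, y +-60 mm; jaws 62 mm high. The cylinder is a tube 42 mm wide, its mouth 108 mm above the bench being the highest point, with a flange (ears along y, to +-53 mm) at 74 to 82 mm height.
- bore_mouth (a point): Centre of the open upper end of the cylinder, z up, 108 mm above the bench. The bore is round, 28 mm in diameter, straight down. The circlip groove runs round its wall 4 to 6 mm below the mouth.
- return_spring (a joint): Travel (m, positive down) of the spring in the bore. 0 = free, its flat top 40 mm below the mouth: a piston on it then stands with its rim 14 mm above the mouth, so rim depth = travel - 14 mm (0.023 = 9 mm deep). It yields from 4 N, plus 0.4 N per mm (about 13 N at 0.023); 0.031 = fully squashed. It pushes the piston back up when let go.
- piston: Aluminium spool piston, loose, standing nose down on the bench: 26 mm wide, 54 mm tall, 0.11 kg (the bore is 2 mm wider). Origin at the centre of its underside, z up its axis. The nose is chamfered (19 mm wide at the end). The top 18 mm are a plain cylinder to grip, below it a narrower waist with two black seals.
- piston_top (a point): Centre of the piston's top, at the height of its rim (54 mm above its underside). The top has a round dish for the drift, 19 mm wide and 3 mm deep, so a drift pressed into the dish has its foot 3 mm below the rim.
- punch_block: Wooden block, fixed, 48 x 150 x 40 mm (x, y, z), origin under its centre. Three upright holes, 15 mm wide and 32 mm deep (floor 8 mm above the bench), in a row along its y axis at -45, 0 and +45 mm. Drift and steel punches stand in them in any order; fingers at the block's -x and +x sides clear the neighbours.
- drift: Brass drift: plain straight brass cylinder, 13 mm thick, 110 mm long, flat ends, 0.2 kg, standing upright in a hole of the block (foot 8 mm, head 118 mm above the bench at the start). The body's y axis runs along it from foot to head; its origin is at mid-length, 6.5 mm off the axis.
- drift_foot (a point): Centre of the lower end of the brass drift, on its axis.
- drift_head (a point): Centre of the upper end of the brass drift, on its axis, 110 mm from the foot.
- punch_long: Dark steel punch, loose, 13 mm in diameter and 115 mm long with a tapered tip and ribbed grip, standing in the block (top at 123 mm). Not to be used. Origin at the height of its tip, 6.5 mm off its axis.
- punch_short: Dark steel punch as the long one but 92 mm long (top at 100 mm). Not to be used. Origin at the height of its tip, 6.5 mm off its axis.
- pink_cup: The nearer of two red plastic caps used as cups, 56 mm wide, 42 mm tall, a loose bystander (the other, further back, is fixed). Origin under its centre.
- old_spring: Loose steel coil spring lying on the bench, 62 mm long and 19 mm thick, bystander. Origin under its centre.

How it is judged:
On the way, in this order (a step that is already met when the one before it is completed fails the run):
1. The piston stands in the bore on the free spring, let go by the fingers (horizontal distance between piston_top and bore_mouth below 0.004 m and angle between piston's own z axis and vertical below 0.1 rad and z of piston_top in the frame of bore_mouth between 0 and 0.0165 m and contact force between the fingers and piston below 0.1 N), for 0.2 s.
2. The brass drift, out of the block, bears on the piston in the bore (contact force between drift and piston above 1 N and horizontal distance between drift_foot and bore_mouth below 0.01 m), for 0.1 s.
At the end, for the whole second after the job is handed in: The piston stands in the bore, its rim 6 to 12 mm below the mouth (target 9), upright, centred and still; the brass drift, near upright and held by the fingers, presses on it with over 5 N against the spring; the fingers do not touch the piston (horizontal distance between piston_top and bore_mouth below 0.004 m and angle between piston's own z axis and vertical below 0.1 rad and z of piston_top in the frame of bore_mouth between -0.012 and -0.006 m and value of joint return_spring between 0.0195 and 0.0265 m and linear speed of piston below 0.01 m/s and contact force between drift and piston above 5 N and contact force between the fingers and drift above 3 N and contact force between the fingers and piston below 0.1 N and angle between drift's own y axis and vertical below 0.2 rad and horizontal distance between drift_foot and bore_mouth below 0.01 m); the arm keeps its last pose, push and grip.
It fails at once if The piston is driven to the bottom (rim more than 15.5 mm below the mouth, spring all but squashed) (value of joint return_spring above 0.0295 m).
It fails at once if A steel punch is taken or thrown out of its hole (moved by more than 25 mm) (distance of any of punch_long, punch_short from where it was at the start of the episode above 0.025 m).
It fails at once if The nearer red cup or the loose coil spring is shoved by more than 30 mm (distance of any of pink_cup, old_spring from where it was at the start of the episode above 0.03 m).
It also fails if it takes over 56 s, if anything falls off the work surface, if the arm or the gripper's body presses on something with over 40 N, if the wrist force passes 120 N, or if a joint passes its speed limit or range.

### The arm

A 7-joint arm with a two-finger parallel gripper is mounted at the origin on a cart in front of the work surface, level with it; the furniture and walls round the work are solid. World frame = base frame: x ahead of the robot, y to its left, z up, the work surface at z = 0. Lengths are in m, angles in rad, forces in N, time in s.
With the tool pointing down it reaches from about 0.425 to 0.925 m from the base axis. Payload 6.8 kg.
Tool frame: the origin (TCP) lies on the front face of the gripper's body, between the roots of the fingers; the fingertips stand 73 mm ahead of it and the grasp point (between the pads) lies 54 mm ahead of it (env.nose_length is the distance from the TCP to the fingertips, in m); z points along the fingers, y is the line along which they close (so a half turn about z gives the same grasp; the last joint's range is limited). The gripper opens to 85 mm and grips with 20 to 120 N. Pads are 22 mm wide; open, the fingers measure 114 mm over their backs; the gripper's body (76 mm by 85 mm) begins 54 mm behind the grasp point. The pads swing forward as they close: fully open they stand 13 mm farther back than shut.
Start: joints at [1.118, 0.477, 0.022, 1.555, -0.011, 1.109, -0.083], TCP at [0.228, -0.635, 0.304] pointing down, gripper open.
Joint ranges: [-2.96, 2.96], [-0.34, 2.1], [-1.41, 1.46], [0.24, 2.44], [-1.37, 4.51], [0.17, 1.92], [-2.96, 2.96]. Speed limits (rad/s): [2.39, 2.39, 3.14, 3.14, 3.14, 3.14, 3.14].

### API

Orientations are given as a unit quaternion [w, x, y, z].
In Python, from cell import env, kin, camera, calibration, job gives the robot as it stands. The module is installed in compiled form; this text tells all that it offers. Calls block until the motion is done:
- env.reach(position, orientation): joint-space move of the TCP to a pose.
- env.movel(position, velocity=0.15, rot=None, stop_force=None): straight line of the TCP; rot=None keeps the orientation; velocity is the mean speed in m/s. With stop_force (N) it stops when the force on the tool has changed by that much, and returns True; else False.
- env.goto_joints(angles): joint-space move.
- env.grip(opening, f_grip=None): finger opening in m; f_grip is the grip in N (None keeps the last); returns when the fingers have stopped.
- env.dwell(seconds).
- kin.inverse_kinematics(position, orientation): joint angles nearest the present ones, or None.
- env.get_state(): the state.
- camera(name): name is "scene" or "side" or "wrist"; returns (picture, depth): 420x560x3 uint8, blue, green, red; 420x560 float32, m along the optical axis (not along the pixel's ray), 0 where there is no reading.
- calibration(name): a dict with "fx", "fy", "cx", "cy" (pixels), "k1" (the pictures are not rectified: a ray, as slopes to the right and down, at radius r is drawn at 1 + k1 r^2 times it, then the intrinsics apply), "rvec" (rotation vector, rad) and "tvec" (3), from world to camera coordinates, as OpenCV has them. Camera axes: x right, y down, z forward; pixel columns grow to the right and rows downward; lengths in m; the calibration is good to about 2 mm. A picture is of the moment at which its call begins: read the wrist's pose just before it. calibration takes no time and is no camera call; for the wrist camera it gives the pose at the moment of the call.
A pose or a line that the arm cannot do raises env.PlanningError and nothing moves.
- job.job_done(): hands the job in; it is judged then, once.
The state is a dict: "time": time; "qpos": joint angles; "joint_velocities": joint speeds; "joint_torque": joint torques, N m; "tcp_pos": TCP position; "orientation": TCP orientation; "force": force on the tool from outside, world axes, zero at the start; "torque": the same for the moment, N m; "opening": finger opening in m; "gripper_force": force on a finger pad.
Only numpy, scipy, OpenCV 4.12 (cv2) and the standard library are available. Lean on these libraries where they do the work, as an engineer would, in place of code of your own. Each camera call takes 0.05 s, during which the arm holds its last target. There are 200 camera calls.

## Working session

There is one attempt and no reset: what is moved stays moved. The work goes in short steps, each a Python script; the robot and the scene stay as the last script left them, time stands still between calls to the robot, and variables do not carry over. Pictures are saved under pics/ and viewed, at most 10 in all, crops included, and the job is handed in when it is done.

```bash
mkdir -p pics; cat > h.py <<'E'
import numpy as np, cv2
from cell import env, kin, camera, calibration, job
def cam(n):
    c=calibration(n); p,d=camera(n); return p,d,c
def RT(c): return cv2.Rodrigues(np.array(c["rvec"],float))[0], np.array(c["tvec"],float).ravel()
def ray(c,u,v):
    xd=np.array([(u-c["cx"])/c["fx"],(v-c["cy"])/c["fy"]]); x=xd.copy()
    for _ in range(20): x=xd/(1+c["k1"]*(x@x))
    R,t=RT(c); return -R.T@t, R.T@np.array([x[0],x[1],1.])
def onz(c,u,v,z):
    o,d=ray(c,u,v); return o+d*(z-o[2])/d[2]
def atd(c,u,v,dep):
    o,d=ray(c,u,v); return o+d*dep
def cloud(c,d):
    h,w=d.shape; v,u=np.mgrid[0:h,0:w]
    xd=np.stack([(u-c["cx"])/c["fx"],(v-c["cy"])/c["fy"]],-1); x=xd.copy()
    for _ in range(20): x=xd/(1+c["k1"]*(x**2).sum(-1,keepdims=True))
    R,t=RT(c); P=np.concatenate([x,np.ones((h,w,1))],-1)*d[...,None]
    return (P-t)@R
def proj(c,P):
    R,t=RT(c); q=R@np.asarray(P,float)+t; x=q[:2]/q[2]; x=x*(1+c["k1"]*(x@x))
    return np.array([c["fx"]*x[0]+c["cx"],c["fy"]*x[1]+c["cy"]])
def down(yaw):  # tool z down, tool y at angle yaw+90 from world x ; tool x at yaw
    return np.array([0,np.cos(yaw/2),np.sin(yaw/2),0])
E
python3 - <<'E'
from h import *
s=env.get_state(); print(s)
for n in("scene","side"):
    p,d,c=cam(n); cv2.imwrite(f"pics/{n}0.png",p); np.save(f"pics/{n}0.npy",d); print(n,c, (d>0).mean())
E
```

```text
{'time': 0.0, 'qpos': array([ 1.11793255,  0.47781439,  0.02232297,  1.55648116, -0.01151893,
        1.10927295, -0.08313009]), 'joint_velocities': array([ 5.96994351e-05, -1.78487921e-03,  1.69111094e-04, -5.16013824e-04,
       -1.19800552e-03, -7.82042476e-05, -2.34347866e-03]), 'joint_torque': array([-5.01131726e-04, -5.96467924e+01,  1.60771888e+00, -2.81203365e+01,
        1.23841257e-02,  9.53905284e-03, -2.04097637e-05]), 'tcp_pos': array([ 0.22798237, -0.63483668,  0.30290313]), 'orientation': array([-8.98943172e-04,  9.85178779e-01,  1.71528191e-01, -2.14196630e-04]), 'force': array([-0.07358324,  0.4868884 , -0.32079183]), 'torque': array([ 0.02037612,  0.00033381, -0.03432528]), 'gripper_force': 0.0, 'opening': 0.08539363564481647}
scene {'fx': 515.9886738815497, 'fy': 515.9886738815497, 'cx': 281.4891072922012, 'cy': 210.82348144158618, 'k1': 0.028694203028366626, 'rvec': array([ 1.18151225, -1.96695996,  1.1964115 ]), 'tvec': array([0.21325602, 0.34772946, 1.11463552])} 0.9957355442176871
side {'fx': 450.11560876282323, 'fy': 450.11560876282323, 'cx': 278.42288764091694, 'cy': 212.02270359679522, 'k1': -0.0006890218797946316, 'rvec': array([ 1.26997237, -2.23264399,  0.9447902 ]), 'tvec': array([0.20163168, 0.43870722, 1.00904784])} 0.9961139455782313
```

View pics/scene0.png

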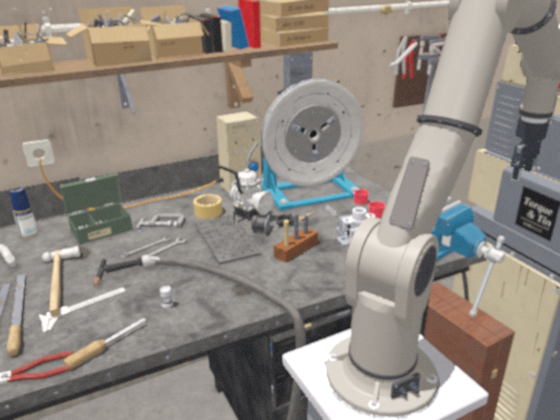

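View pics/side0.png

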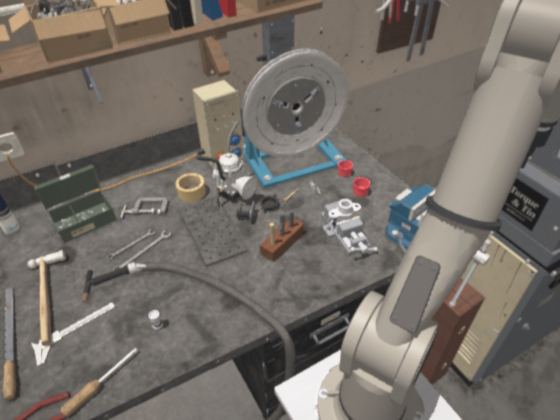

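The scene picture shows the piston standing at (166,296), the punch block at (296,243) with the brass drift leftmost, and the vice half behind the arm near (350,228). In the side picture the piston is at (155,319), the block at (283,238) with the brass drift at (271,230), and the cylinder mouth near (346,206).

```bash
python3 - <<'E'
from h import *
p=cv2.imread("pics/side0.png"); d=np.load("pics/side0.npy"); c=calibration("side"); P=cloud(c,d)
for nm,(u0,u1,v0,v1) in dict(piston=(145,166,305,332),block=(255,310,205,262),vice=(318,385,192,262),cups=(335,375,158,198),).items():
    Q=P[v0:v1,u0:u1].reshape(-1,3); m=Q[:,2]>0.015; Q=Q[m]
    print(nm,len(Q),np.percentile(Q,[2,50,98],axis=0).round(3).tolist())
Q=P[195:225,325:370]; m=(Q[...,2]>0.095)&(Q[...,2]<.125); print("mouth",m.sum(),Q[m].min(0),Q[m].max(0),Q[m].mean(0), np.argwhere(m).mean(0)+[195,325])
hsv=cv2.cvtColor(p,cv2.COLOR_BGR2HSV)
for nm,z in (("brass",None),):
    m=(hsv[...,0]>15)&(hsv[...,0]<32)&(hsv[...,1]>90); a=np.zeros_like(m); a[205:262,255:310]=1; m&=a
    print(np.argwhere(m).mean(0),m.sum(),np.percentile(P[m],[5,50,95],axis=0).round(3).tolist())
# piston top
Q=P[305:332,145:166]; m=(Q[...,2]>0.045); print("ptop",Q[m].mean(0),m.sum())
E
```

```text
piston 154 [[0.43, 0.324, 0.016], [0.439, 0.336, 0.049], [0.455, 0.349, 0.057]]
block 1023 [[0.48, -0.158, 0.017], [0.519, -0.083, 0.04], [0.673, -0.011, 0.122]]
vice 1526 [[0.351, -0.327, 0.016], [0.453, -0.264, 0.057], [0.545, -0.23, 0.108]]
cups 413 [[0.565, -0.479, 0.016], [0.62, -0.446, 0.028], [0.761, -0.409, 0.044]]
mouth 119 [ 0.46222174 -0.30220193  0.09510635] [ 0.50337166 -0.25959686  0.11571303] [ 0.48044372 -0.27994522  0.10375066] [205.22689076 345.14285714]
[244. 272.] 1 [[0.505, -0.041, 0.045], [0.505, -0.041, 0.045], [0.505, -0.041, 0.045]]
ptop [0.42759069 0.33705    0.07176802] 95
```

```bash
python3 - <<'E'
from h import *
for n,(x,y,yaw) in dict(vice=(0.46,-0.28,0),block=(0.50,-0.08,0),piston=(0.42,0.33,0)).items():
    env.reach([x,y,0.38],down(yaw)); env.dwell(.2)
    p,d,c=cam("wrist"); cv2.imwrite(f"pics/w_{n}.png",p); np.save(f"pics/w_{n}.npy",d); np.save(f"pics/w_{n}_c.npy",c,allow_pickle=True)
    R,t=RT(c); print(n,env.get_state()["time"],"campos",-R.T@t,env.get_state()["tcp_pos"],env.get_state()["qpos"][6])
ims=[cv2.resize(cv2.imread(f"pics/w_{n}.png"),(400,300)) for n in("vice","block","piston")]
cv2.imwrite("pics/w1.png",np.vstack([np.hstack(ims[:2]),np.hstack([ims[2],0*ims[2]])]))
E
```

```text
vice 1.9333 campos [ 0.54276448 -0.28109855  0.44999856] [ 0.45971817 -0.28070782  0.37981198] -1.1589436845114651
block 3.0167 campos [ 0.58297644 -0.082268    0.45014655] [ 0.49988645 -0.08157343  0.37990413] -1.5718594525418046
piston 4.8083 campos [0.50378233 0.32888001 0.45022573] [0.42054146 0.32930372 0.37999881] -2.488600926511523
```

View pics/w1.png

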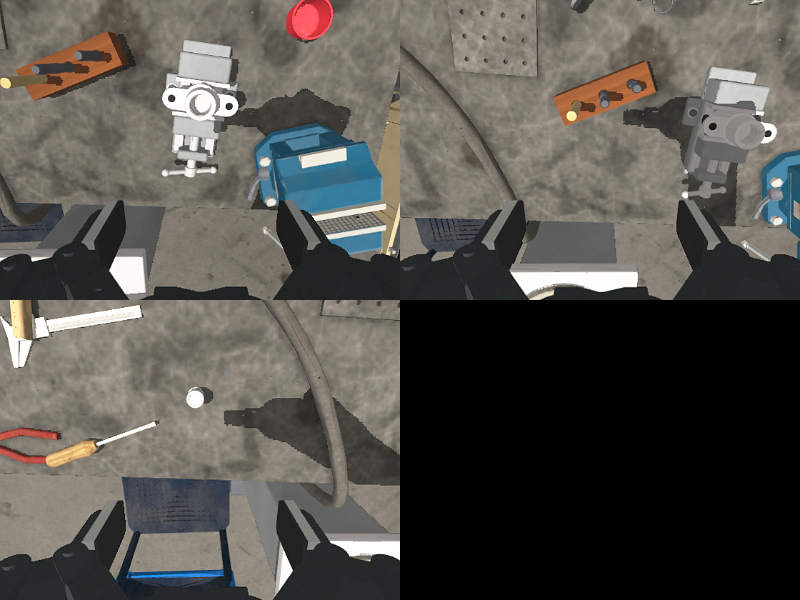

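Mosaic (scale 1/1.4): the mouth is at full-scale pixel (280,144) of the vice view. The drift head is at (241,161) of the block view, with the punches to its right. The piston is at (273,136) of the piston view.

```bash
cat > m.py <<'E'
from h import *
def load(n): return cv2.imread(f"pics/w_{n}.png"),np.load(f"pics/w_{n}.npy"),np.load(f"pics/w_{n}_c.npy",allow_pickle=True).item()
def ring(P,zlo,zhi,cen,r):
    m=(P[...,2]>zlo)&(P[...,2]<zhi)&(np.hypot(P[...,0]-cen[0],P[...,1]-cen[1])<r)
    Q=P[m]; (x,y),rr=cv2.minEnclosingCircle(Q[:,:2].astype(np.float32)); 
    return m,np.array([x,y]),rr,Q[:,2].mean(),len(Q)
def ell(c,m,z):
    # outer contour of mask, cast onto plane z, fit a circle
    ct=max(cv2.findContours(m.astype(np.uint8),cv2.RETR_EXTERNAL,cv2.CHAIN_APPROX_NONE)[0],key=cv2.contourArea)[:,0]
    W=np.array([onz(c,u,v,z)[:2] for u,v in ct]); A=np.c_[2*W,np.ones(len(W))]
    s=np.linalg.lstsq(A,(W**2).sum(1),rcond=None)[0]; return s[:2],np.sqrt(s[2]+s[:2]@s[:2])
E
python3 - <<'E'
from m import *
p,d,c=load("vice"); P=cloud(c,d); m,cen,r,z,n=ring(P,.1,.116,(.481,-.281),.04); print("mouth",cen,r,z,n,ell(c,m,.108), np.argwhere(m).mean(0))
deep=(P[...,2]<.09)&(np.hypot(*(P[...,:2]-ell(c,m,.108)[0]).transpose(2,0,1))<.015); print("hole",deep.sum())
p,d,c=load("piston"); P=cloud(c,d); m,cen,r,z,n=ring(P,.046,.062,(.438,.337),.03); print("piston",cen,r,z,n,ell(c,m,.054))
p,d,c=load("block"); P=cloud(c,d)
B=(P[...,2]>.034)&(P[...,2]<.044)&(np.hypot(P[...,0]-.53,P[...,1]+.09)<.12)
m=(P[...,2]>.085)&(np.hypot(P[...,0]-.53,P[...,1]+.09)<.1)
n,l,st,ce=cv2.connectedComponentsWithStats(m.astype(np.uint8))
for i in range(1,n):
    if st[i,4]<25: continue
    Q=P[l==i]; print(st[i,4],ce[i],Q[:,2].max(),ce[i], cv2.mean(p,(l==i).astype(np.uint8))[:3]);
    mm=(l==i)&(P[...,2]>Q[:,2].max()-.006); print("   top",mm.sum(),P[mm].mean(0), ell(c,mm,float(np.median(P[mm][:,2]))))
print("blockbox",cv2.minAreaRect(P[B][:,:2].astype(np.float32)*1000),B.sum())
E
```

```text
mouth [ 0.48437265 -0.27987537] 0.020723974332213402 0.10740909748828775 900 (array([ 0.4848769 , -0.27981805]), np.float64(0.020166302552450013)) [146.23777778 279.65555556]
hole 599
piston [0.44551042 0.33812264] 0.013200530782341957 0.05228316995462303 480 (array([0.44605543, 0.33789823]), np.float64(0.012618467943274944))
170 [330.88235294 122.36470588] 0.4501465501568903 [330.88235294 122.36470588] (105.91764705882353, 104.45294117647059, 103.17647058823529)
   top 1 [ 0.58297644 -0.082268    0.45014655] (array([ 0.16934868, -0.02389801]), np.float64(0.41772595301725446))
222 [285.66666667 141.26576577] 0.4501465501568903 [285.66666667 141.26576577] (102.62612612612612, 100.62612612612612, 100.04054054054053)
   top 2 [ 0.58297644 -0.082268    0.45014655] (array([ 0.16934868, -0.02389801]), np.float64(0.41772595301725446))
254 [240.95669291 158.6023622 ] 0.4501465501568903 [240.95669291 158.6023622 ] (129.63779527559055, 188.5, 204.65748031496062)
   top 1 [ 0.58297644 -0.082268    0.45014655] (array([ 0.16934868, -0.02389801]), np.float64(0.41772595301725446))
14538 [ 99.996285
[... 167 characters left out ...]
55] (array([ 0.16934868, -0.02389801]), np.float64(0.41772595301725446))
14365 [460.88068221 369.66564567] 0.4501465501568903 [460.88068221 369.66564567] (44.94229028889662, 44.409537069265575, 42.99415245388096)
   top 73 [ 0.58297644 -0.082268    0.45014655] (array([ 0.16934868, -0.02389801]), np.float64(0.41772595301725446))
2395 [281.07098121 411.30104384] 0.4501465501568903 [281.07098121 411.30104384] (44.3553235908142, 43.59916492693111, 42.07306889352819)
   top 10 [ 0.58297644 -0.082268    0.45014655] (array([ 0.16934868, -0.02389801]), np.float64(0.41772595301725446))
blockbox ((529.1724243164062, -86.91065979003906), (48.335994720458984, 151.0056915283203), 20.416458129882812) 5317
```

```bash
python3 - <<'E'
from h import *
px,py=.4458,.338; q=down(np.pi/2)
print(env.nose_length)
env.grip(.065,30)
env.reach([px,py,.20],q); env.movel([px,py,.113],velocity=.1); env.grip(0,30); s=env.get_state(); print(s["opening"],s["gripper_force"],s["tcp_pos"],s["force"])
env.movel([px,py,.26],velocity=.15); env.dwell(.2)
s=env.get_state(); p,d,c=cam("wrist"); print(s["tcp_pos"],s["opening"],s["time"])
P=cloud(c,d); R=cv2.Rodrigues(c["rvec"])[0]
L=(P-s["tcp_pos"])@np.array([[0,1,0],[1,0,0],[0,0,-1]]).T  # tool x=+y world, tool y=+x world, z down
for z0 in range(60,125,5):
    m=(L[...,2]>z0/1e3)&(L[...,2]<=z0/1e3+.005)&(abs(L[...,1])<.03)&(abs(L[...,0])<.03)
    if m.sum()>5: print(z0,m.sum(),"y",L[m][:,1].min().round(4),L[m][:,1].max().round(4),"xmax",L[m][:,0].max().round(4))
cv2.imwrite("pics/g1.png",p)
E
```

```text
0.0726
0.02459280073371539 29.376717151753837 [0.44604822 0.33827761 0.11354108] [-0.86851467 -1.07261904  4.13578397]
[0.44552889 0.33775775 0.25914275] 0.024190497441556845 9.1333
60 2458 y -0.0261 0.0259 xmax 0.0131
65 484 y -0.0243 0.0233 xmax 0.0132
70 292 y -0.0126 0.0119 xmax 0.0129
75 126 y -0.0126 0.0119 xmax 0.0129
85 76 y -0.0077 0.0061 xmax 0.0087
90 136 y -0.0094 0.0072 xmax 0.0087
95 603 y -0.0138 0.0115 xmax 0.0124
100 313 y -0.0138 0.0116 xmax 0.0131
105 105 y -0.0135 0.0113 xmax 0.0126
```

View pics/g1.png

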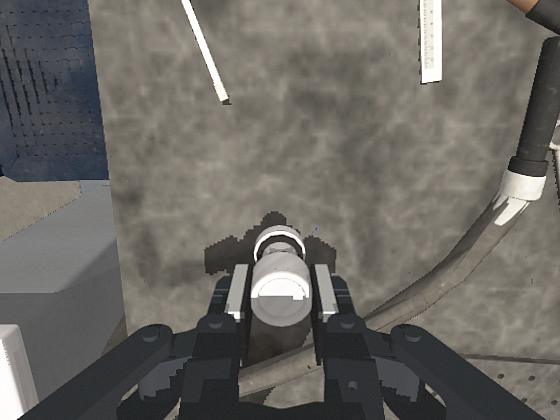

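The piston hangs upright and centred between the pads, at about (280,270); the camera bias is below 1 mm. I insert it now.

```bash
python3 - <<'E'
from h import *
x,y=.4847,-.2798; q=down(np.pi/2)
env.reach([x,y,.30],q); env.movel([x,y,.232],velocity=.1); env.dwell(.2)
s=env.get_state(); print(s["tcp_pos"],s["force"])
tx=x+(x-s["tcp_pos"][0]); ty=y+(y-s["tcp_pos"][1])
r=env.movel([tx,ty,.1835],velocity=.04,stop_force=8); s=env.get_state(); print(r,s["tcp_pos"],s["force"],s["torque"],s["time"])
p,d,c=cam("wrist"); cv2.imwrite("pics/i1.png",p[150:420,100:460])
E
```

```text
[ 0.48503658 -0.2799283   0.23270555] [ 0.49848162 -0.3125431  -0.13444884]
False [ 0.48453881 -0.2797542   0.18378438] [-0.01936025  0.50065521 -1.35563449] [ 0.03685296  0.00216376 -0.06610926] 13.8
```

View pics/i1.png

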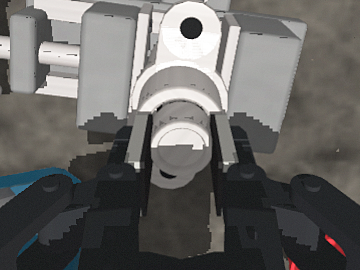

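The piston has gone into the bore without force, held at crop (180,140) between the pads. Next I release it, lift and check.

```bash
python3 - <<'E'
from m import *
x,y=.4847,-.2798; q=down(np.pi/2)
env.grip(.05); env.dwell(.4); env.movel([x,y,.30],velocity=.15)
env.reach([.46,-.28,.38],down(0)); env.dwell(.1)
p,d,c=cam("wrist"); P=cloud(c,d)
m,cen,r,z,n=ring(P,.116,.13,(x,y),.03); print("piston",cen,r,z,n,ell(c,m,.122))
m,cen,r,z,n=ring(P,.1,.115,(x,y),.04); print("mouth",cen,r,z,n,ell(c,m,.108))
# drift
a=np.radians(20.416); b=np.array([.5292,-.0869]); D=b+.045*np.array([-np.sin(a),np.cos(a)]); print("drift exp",D)
p,d,c=load("block"); hsv=cv2.cvtColor(p,cv2.COLOR_BGR2HSV); P=cloud(c,d)
m=(P[...,2]>.112)&(P[...,2]<.125)&(np.hypot(P[...,0]-D[0],P[...,1]-D[1])<.02); print("head",m.sum(),P[m].mean(0),ell(c,m,.118)); print(env.get_state()["time"])
E
```

```text
piston [ 0.48412493 -0.28000772] 0.013105317018926144 0.12035405204656728 685 (array([ 0.48447621, -0.27996062]), np.float64(0.012678576465420208))
mouth [ 0.48433161 -0.28003237] 0.02072434313595295 0.10773003241252822 831 (array([ 0.48493389, -0.27980661]), np.float64(0.02015339223322954))
drift exp [ 0.51350248 -0.04472669]
head 177 [ 0.51368625 -0.04484249  0.11764824] (array([ 0.5137353 , -0.04487424]), np.float64(0.006429233280546379))
16.9583
```

The piston stands seated (rim near 0.122 m, centred within 0.5 mm). The drift head agrees with the hole position, so I take the drift.

```bash
cat > look.py <<'E'
from h import *
from scipy.spatial.transform import Rotation as Ro
def look(name):
    s=env.get_state(); p,d,c=cam("wrist"); cv2.imwrite(f"pics/{name}.png",p)
    w,*v=s["orientation"]; L=(cloud(c,d)-s["tcp_pos"])@Ro.from_quat([*v,w]).as_matrix()
    for z0 in range(10,140,10):
        m=(L[...,2]>z0/1e3)&(L[...,2]<=z0/1e3+.01)&(abs(L[...,1])<.015)&(abs(L[...,0])<.02)
        if m.sum()>8: Q=L[m]; print(z0,m.sum(),"y",Q[:,1].min().round(4),Q[:,1].max().round(4),"xmax",np.percentile(Q[:,0],97).round(4))
    m=(abs(L[...,1])<.015)&(abs(L[...,0])<.02); print("zmax",np.percentile(L[m][:,2],99))
E
python3 - <<'E'
from look import *
x,y=.5137,-.0448; q=down(np.radians(110.4))
env.grip(.06,80); env.reach([x,y,.23],q); env.movel([x,y,.133],velocity=.1); env.grip(0,80)
s=env.get_state(); print(s["opening"],s["gripper_force"],s["tcp_pos"],s["force"])
env.movel([x,y,.31],velocity=.12); env.dwell(.2); s=env.get_state(); print(s["opening"],s["tcp_pos"],s["force"],s["time"])
look("d1")
E
```

```text
0.010911915646859748 77.82833218574524 [ 0.51362518 -0.04496718  0.13338997] [-2.52553808  0.16115844  5.24076136]
0.01144924057830478 [ 0.5135531  -0.04477081  0.30958715] [ 0.0157122  -0.24747135 -2.03318011] 21.8
10 2768 y -0.015 0.015 xmax 0.0125
20 2513 y -0.015 0.015 xmax 0.0138
30 1722 y -0.015 0.015 xmax 0.0123
40 1252 y -0.015 0.015 xmax 0.0116
50 1054 y -0.015 0.015 xmax 0.0115
60 776 y -0.0149 0.0149 xmax 0.0114
70 282 y -0.0118 0.01 xmax 0.0074
80 243 y -0.0067 0.0057 xmax 0.0074
90 227 y -0.007 0.0059 xmax 0.0073
100 188 y -0.0068 0.0058 xmax 0.0073
110 158 y -0.0071 0.0055 xmax 0.0073
120 66 y -0.0068 0.0056 xmax 0.0072
zmax 0.27233924480495025
```

View pics/d1.png

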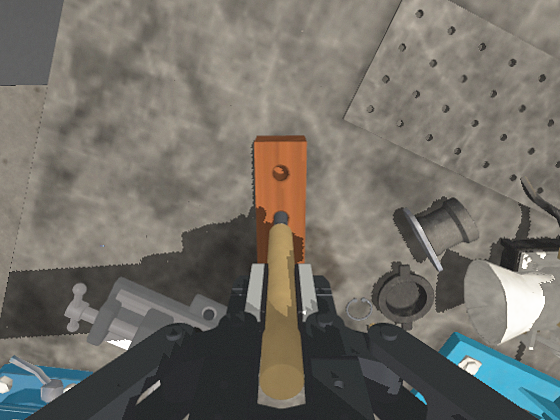

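The drift hangs straight in the pads, foot at about (281,220), empty hole at (281,172), and the block is undisturbed. I press now.

```bash
python3 - <<'E'
from look import *
x,y=.4847,-.2800; q=down(np.radians(110.4))
env.reach([x,y,.32],q); env.movel([x,y,.257],velocity=.1); env.dwell(.3)
s=env.get_state(); f0=s["force"]; print(s["tcp_pos"],f0)
for z in (.2385,.230,.2255,.2225):
    env.movel([x,y,z],velocity=.03); env.dwell(.2); s=env.get_state(); print(z,s["tcp_pos"],s["force"]-f0,s["opening"],s["time"])
look("d2")
p,d,c=cam("side"); cv2.imwrite("pics/s2.png",p)
E
```

```text
[ 0.48487953 -0.28011849  0.25749359] [-0.35614985 -0.26932071 -2.87536689]
0.2385 [ 0.48483452 -0.2800499   0.23877099] [-0.09760055  0.50001913  5.42907769] 0.01099860104161893 24.8417
0.23 [ 0.48501504 -0.28009982  0.23030314] [-1.4086161   0.31534963  8.85616612] 0.011040403399833365 25.475
0.2255 [ 0.48518483 -0.28012513  0.22607174] [-1.0012062   0.374005   11.28809557] 0.011281447593020492 25.975
0.2225 [ 0.48525991 -0.28015791  0.22323578] [-1.17028856 -0.032844   12.22491657] 0.011081649108627597 26.425
10 2801 y -0.015 0.015 xmax 0.0124
20 2487 y -0.015 0.015 xmax 0.0137
30 1737 y -0.015 0.0148 xmax 0.0123
40 1263 y -0.015 0.015 xmax 0.0116
50 1043 y -0.015 0.015 xmax 0.0115
60 787 y -0.0148 0.015 xmax 0.0115
70 283 y -0.0058 0.0088 xmax 0.0074
80 248 y -0.0066 0.0057 xmax 0.0073
90 219 y -0.0069 0.0059 xmax 0.0074
100 184 y -0.0068 0.0058 xmax 0.0074
110 1361 y -0.015 0.015 xmax 0.0195
120 1114 y -0.015 0.015 xmax 0.0192
130 133 y -0.015 0.015 xmax 0.0199
zmax 0.13967580351632572
```

View pics/d2.png

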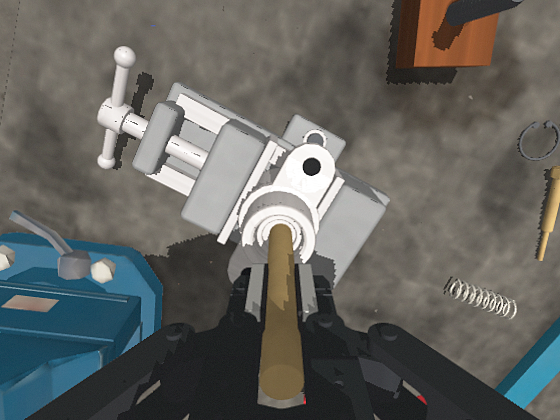

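The drift sits in the piston dish inside the bore at about (280,232). Estimated depth from tool height is ~7.2 mm, so I go about 2 mm further and check the rim depth in the depth image.

```bash
python3 - <<'E'
from look import *
x,y=.4845,-.2799
env.movel([x,y,.2207],velocity=.02); env.dwell(1.0)
F=[]
for _ in range(5):
    env.dwell(.1); F.append(env.get_state()["force"])
s=env.get_state(); print(s["tcp_pos"],np.mean(F,0)-[-.356,-.269,-2.875],s["opening"],s["gripper_force"],s["time"])
p,d,c=cam("wrist"); P=cloud(c,d); r=np.hypot(P[...,0]-.4848,P[...,1]+.2799)
a=P[(r>.0155)&(r<.0195)&(P[...,2]>.1)&(P[...,2]<.115)][:,2]; b=P[(r>.008)&(r<.0118)&(P[...,2]>.08)&(P[...,2]<.115)][:,2]
print("mouth",np.median(a),len(a),"inside",np.histogram(b,np.arange(.08,.1121,.002)))
E
```

```text
[ 0.48518164 -0.2801027   0.22159375] [-1.01905856  0.50790421 12.68151793] 0.011016000739620273 78.66218090057373 28.275
mouth 0.10814165774775984 1074 inside (array([  0,   0,   0,   0,   0,   0,   0,  20, 118, 270,  46,   0,   0,
         0,   0,   0]), array([0.08 , 0.082, 0.084, 0.086, 0.088, 0.09 , 0.092, 0.094, 0.096,
       0.098, 0.1  , 0.102, 0.104, 0.106, 0.108, 0.11 , 0.112]))
```

```bash
python3 -c "
from cell import job; print(job.job_done())"
```

```text
the job is handed in; nothing more can be done
None
```

I've handed the job in: the piston is on the return spring in the bore, and the gripper is holding the brass drift on it, rim about 8 to 9 mm below the mouth (by tool height, spring force and depth image), pressing with about 12.7 N; no verdict came back.

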